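# Make up the tooling kits for two press jobs

## Task

Make up the kits for the next two press jobs: the plain brass bush and the stepped steel punch go in the blue tray, and the rust-brown sleeve, the black rubber buffer and the red square spacer go in the yellow tray. Stand each part upright on the floor of a pocket of its own. Leave the flanged brass bush and the plain steel pin standing where they are.

Things in the scene. Friction and masses are not known exactly. Their poses are not given: they have to be found in the camera images.
- blue_tray: Blue painted steel kit tray, 139 x 72 mm, 14 mm high, with two pockets in one row along its own x axis. Each pocket is 62 mm square inside, open on top, between walls 5 mm thick that rise 14 mm above the bench; the pocket floor lies 5 mm above the bench. Fixed to the bench. Origin at the centre of its underside, at bench height; z up. Pocket centres lie at x = -33.5 and +33.5 mm, y = 0 in its frame.
- yellow_tray: Yellow painted steel kit tray, 206 x 72 mm, 14 mm high, with three pockets in one row along its own x axis. Each pocket is 62 mm square inside, open on top, between walls 5 mm thick that rise 14 mm above the bench; the pocket floor lies 5 mm above the bench. Fixed to the bench. Origin at the centre of its underside, at bench height; z up. Pocket centres lie at x = -67, 0 and +67 mm, y = 0 in its frame.
- brass_bush: Plain brass bush: a straight tube of 40 mm outer and 24 mm inner diameter, 55 mm high, no flange, about 0.37 kg. Stands upright on the bench; origin at the centre of its underside, z up along its axis.
- stepped_punch: Stepped steel punch: a dark foot of 42 mm diameter and 25 mm height, above it a bright nose of 26 mm diameter up to 65 mm total height; about 0.43 kg. Stands upright on the bench; origin at the centre of its underside, z up along its axis.
- rusty_sleeve: Rust-brown tube offcut, 44 mm outer and 34 mm inner diameter, 55 mm high, about 0.2 kg. Stands upright on the bench; origin at the centre of its underside, z up along its axis.
- rubber_buffer: Black rubber buffer, solid cylinder of 44 mm diameter, 55 mm high, about 0.11 kg. Stands upright on the bench; origin at the centre of its underside, z up along its axis.
- red_spacer: Red painted square spacer block, 38 x 38 mm, 55 mm high, about 0.22 kg. Stands upright on the bench; origin at the centre of its underside, z up, x and y square to its side faces.
- flanged_bush: Spare, not wanted: brass bush of 40 mm diameter with a wide flange of 56 mm diameter at its top, 55 mm high, 24 mm bore. Stands upright on the bench; origin at the centre of its underside, z up along its axis.
- plain_pin: Spare, not wanted: straight bright steel pin of 30 mm diameter, 60 mm high, no step. Stands upright on the bench; origin at the centre of its underside, z up along its axis.
Things that resemble listed ones, but are neither listed nor needed, are in the scene too. Leave any purple look-alike of the plain_pin alone. Leave any turquoise look-alike of the stepped_punch alone.

How it is judged (in metres and radians):
At the end, for the whole second after the job is handed in: Each kit part in its tray: origin inside the inner outline, under 4 mm above the pocket floor, upright within 0.12 rad, at rest (below 0.02 m/s); a pocket holds one part only. Flanged bush and plain pin upright within 0.12 rad, within 30 mm of where they stood (x of brass_bush in the frame of blue_tray between -0.067 and 0.067 m and y of brass_bush in the frame of blue_tray between -0.031 and 0.031 m and z of each of brass_bush, stepped_punch in the frame of blue_tray below 0.009 m and angle between each of brass_bush, stepped_punch, rusty_sleeve, rubber_buffer, red_spacer, flanged_bush, plain_pin's own z axis and vertical below 0.12 rad and linear speed of each of brass_bush, stepped_punch, rusty_sleeve, rubber_buffer, red_spacer below 0.02 m/s and x of stepped_punch in the frame of blue_tray between -0.067 and 0.067 m and y of stepped_punch in the frame of blue_tray between -0.031 and 0.031 m and x of rusty_sleeve in the frame of yellow_tray between -0.1 and 0.1 m and y of rusty_sleeve in the frame of yellow_tray between -0.031 and 0.031 m and z of each of rusty_sleeve, rubber_buffer, red_spacer in the frame of yellow_tray below 0.009 m and x of rubber_buffer in the frame of yellow_tray between -0.1 and 0.1 m and y of rubber_buffer in the frame of yellow_tray between -0.031 and 0.031 m and x of red_spacer in the frame of yellow_tray between -0.1 and 0.1 m and y of red_spacer in the frame of yellow_tray between -0.031 and 0.031 m and distance of each of flanged_bush, plain_pin from where it was at the start of the episode below 0.03 m); the robot touches nothing.
It fails at once if the flanged bush is shifted by more than 30 mm or knocked over (distance of flanged_bush from where it was at the start of the episode above 0.03 m or angle between flanged_bush's own z axis and vertical above 0.4 rad).
It fails at once if the plain pin is shifted by more than 30 mm or knocked over (distance of plain_pin from where it was at the start of the episode above 0.03 m or angle between plain_pin's own z axis and vertical above 0.4 rad).
It also fails if it takes over 120 s, if anything falls off the work surface, if the arm or the gripper's body presses on something with over 40 N, if the wrist force passes 120 N, or if a joint passes its speed limit or range.

## Robot

A 6-joint arm with a two-finger parallel gripper is mounted at the origin on the work surface. World frame = base frame: x ahead of the robot, y to its left, z up, the work surface at z = 0. Lengths are in mm, angles in rad, forces in N, time in s.
With the tool pointing down it reaches from about 400 to 925 mm from the base axis. Payload 12.5 kg.
Tool frame: the origin (TCP) lies on the centre line of the jaws, within the pads' length; the fingertips stand 8 mm ahead of it and the grasp point (between the pads) lies 11 mm behind it; z points along the fingers, x is the direction in which the jaws open and shut, and the axes are right-handed (so a half turn about z gives the same grasp; the last joint's range is limited). The gripper opens to 95 mm and grips with 3 to 60 N. Pads are 20 mm wide; open, the fingers measure 119 mm over their backs; the gripper's body (75 mm by 180 mm) begins 59 mm behind the grasp point.
Start: joints at [1.188, 0.491, 1.559, -0, 1.092, -0.106], TCP at [170.781, 601.232, 222.661] pointing down, gripper open.
Joint ranges: [-3.1, 3.1], [-0.84, 2.19], [0.05, 2.79], [-1.13, 4.28], [0.06, 2.93], [-2.69, 2.69]. Speed limits (rad/s): [2.22, 2.22, 2.79, 3.14, 3.14, 3.14].

## Interface

Orientations are given as [roll, pitch, yaw] about the fixed x, y, z axes, in that order (R = Rz(yaw) Ry(pitch) Rx(roll)).
In Python, from cell import env gives the robot as it stands. The module is installed in compiled form; this text tells all that it offers.
- The arm moves only by the tool send_rows, never from a script. Its argument "moves" is a list that holds one entry, the list of rows, each a list of 6 numbers: the shift along the tool's x, y, z as a fraction of full scale, then the turn, a rotation vector about the tool's x, y, z as a fraction of full scale. A call has 1 to 12 rows; each row is the pose to reach, as a shift and turn from the pose commanded when the call began, along the tool's axes at that moment; what a row does not reach only later rows make up. Full scale, the value 1, is 0.3 m for a shift and 90 degrees for a turn. A row lasts 1/12 s, in which the tool goes at most 41.7 mm and 7.16 degrees, less where a joint would pass 70% of its speed; a pose out of reach is approached as far as the arm can. A call with a number of a shift or a turn outside -1 to 1 is refused whole. A call with a gripper value outside its range is refused whole. "grip" is the gripper's target within -1 to 1 (shut at 1, half-way at 0, fully open at -1), set as the call begins (left out, the last holds). The fingers move at their own pace and stop on an object; the grip force is fixed at half the most. Time passes only in rows, so rows that repeat a pose let the fingers close. It gives the time, the measured TCP pose, the force and the opening at its end, in the units of the state.
- env.state(): the state, without advancing time (a new reading comes with each control period).
- env.read_camera(name): name is "scene" or "top"; returns a dict with "image" (384x512x3 uint8, red, green, blue), "mtx" (3x3 intrinsics, pixels), "distortion" ([k1, k2, p1, p2, k3] as OpenCV has them; the pictures are not rectified), "T" (4x4, takes a point from camera to world coordinates). Camera axes: x right, y up, looking along -z (the intrinsics and any distortion apply to the point x, -y, -z); pixel columns grow to the right and rows downward; lengths in mm; the calibration is good to about 2 mm. A picture is of the moment at which its call begins. There is no depth.
- env.job_done(): hands the job in, once; it reports no verdict.
Trained networks look in the newest picture that a camera, given by its name, has taken for a name from the list of things; names that differ only in an ending like _2 or _b are one class to them, and where a whole thing is asked for, a point or a joint stands for the part that bears it (a point fixed in the world has none). Each returns a list of dicts, best first, with "confidence" (0 to 1); they miss things now and then, are a little off and sometimes report something else, mostly with a low value. They report only what shows in the picture. A call takes as long as a camera call. They do not tell look-alikes from the thing itself.
- env.look_for(camera, thing): "xy" ([column, row] in pixels, amid what is visible of it).
- env.outline_of(camera, thing): "region" (384x512 bool, what is visible of it) and "xy" ([column, row] in pixels, amid what is visible of it).
The state is a dict: "t": time; "joints": joint angles; "qvel": joint speeds; "tau": joint torques, N m; "eef_pos": TCP position; "tcp_rot": TCP orientation; "ft_force": force on the tool from outside, world axes, zero at the start; "moment": the same for the moment, N m; "opening": opening from 0.0 (shut) to 1.0 (fully open).
Only numpy, scipy, OpenCV 4.12 (cv2) and the standard library are available. Lean on these libraries where they do the work, as an engineer would, in place of code of your own. Each camera call takes 0.05 s, during which the arm holds its last target. There are 200 camera calls.

## Working session

There is one attempt and no reset: what is moved stays moved. The work goes in short steps, Python scripts to look and compute and a tool call to move; the robot and the scene stay as the last step left them, time stands still between calls to the robot, and variables do not carry over. Pictures are saved under pics/ and viewed, about 12 in all and at most 16, crops included, and the job is handed in when it is done.

Besides the shell and the picture viewer there is one more tool, called after ">>>" as a command line: name --argument value ..., lists and objects as JSON in quotes. send_rows: Moves the arm, as the interface text tells. Its arguments: {"type":"object","properties":{"moves":{"type":"array","items":{"type":"array","items":{"type":"array","items":{"type":"number"}}}},"grip":{"type":"number"}},"required":["moves"]}

```bash
mkdir -p pics
cat > h.py <<'E'
import numpy as np, cv2
from cell import env
def ray(c,px):
    p=cv2.undistortPoints(np.array([[px]],float),np.array(c["mtx"]),np.array(c["distortion"],float))[0,0]
    T=np.array(c["T"]); d=T[:3,:3]@np.array([p[0],-p[1],-1]); return T[:3,3],d
def at_z(c,px,z):
    o,d=ray(c,px); return o+d*(z-o[2])/d[2]
def proj(c,P):
    T=np.array(c["T"]); q=(np.atleast_2d(P)-T[:3,3])@T[:3,:3]; q=q*[1,-1,-1]
    return cv2.projectPoints(q,np.zeros(3),np.zeros(3),np.array(c["mtx"]),np.array(c["distortion"],float))[0][:,0]
E
python3 - <<'E'
from h import *
for n in("top","scene"):
    c=env.read_camera(n); cv2.imwrite(f"pics/{n}0.png",cv2.resize(c["image"][:,:,::-1],(800,600),interpolation=cv2.INTER_CUBIC))
    print(n,np.round(c["T"],3).tolist(),c["distortion"])
    for t in "blue_tray yellow_tray brass_bush stepped_punch rusty_sleeve rubber_buffer red_spacer flanged_bush plain_pin".split():
        for r in env.look_for(n,t)[:4]:
            z=5 if 'tray' in t else 28
            print(n,t,round(r["confidence"],2),np.round(r["xy"]),np.round(at_z(c,r["xy"],z)[:2]))
print(env.state())
E
```

```text
top [[-0.005, 0.989, -0.149, 406.804], [-1.0, -0.005, 0.001, 4.972], [0.0, 0.149, 0.989, 923.096], [0.0, 0.0, 0.0, 1.0]] [0.02430906 0.         0.         0.         0.        ]
top blue_tray 0.8 [376. 222.] [ 483. -319.]
top blue_tray 0.74 [311. 187.] [ 573. -157.]
top yellow_tray 0.75 [128. 206.] [527. 307.]
top brass_bush 0.79 [251. 198.] [543.  -3.]
top stepped_punch 0.59 [301. 158.] [ 643. -132.]
top rusty_sleeve 0.58 [187. 240.] [440. 153.]
top rubber_buffer 0.7 [254. 150.] [667. -12.]
top red_spacer 0.9 [192. 148.] [672. 145.]
top red_spacer 0.53 [129. 204.] [530. 298.]
top flanged_bush 0.78 [312. 193.] [ 555. -156.]
top plain_pin 0.48 [170. 185.] [577. 197.]
top plain_pin 0.43 [193. 196.] [549. 139.]
top plain_pin 0.18 [250. 152.] [661.  -2.]
scene [[-0.337, -0.707, 0.622, 1244.46], [0.941, -0.246, 0.23, 270.041], [-0.01, 0.663, 0.748, 849.143], [0.0, 0.0, 0.0, 1.0]] [-0.07736097  0.          0.          0.          0.        ]
scene blue_tray 0.93 [152. 151.] [ 479. -317.]
scene yellow_tray 0.7 [372. 221.] [529. 310.]
scene brass_bush 0.69 [249. 186.] [537.  -6.]
scene brass
[... 367 characters left out ...]
. 138.]
scene plain_pin 0.52 [325. 216.] [570. 201.]
{'t': 1.0, 'joints': array([ 1.18838422e+00,  4.90894278e-01,  1.55890043e+00, -1.39210638e-05,
        1.09168634e+00, -1.05593199e-01]), 'qvel': array([-0.00224958,  0.00046062, -0.0005083 ,  0.0010251 , -0.0014435 ,
        0.00101199]), 'tau': array([-1.09224558e-03, -6.12465262e+01, -2.58439314e+01,  6.91941194e-02,
        4.45238908e-02, -5.88657554e-05]), 'eef_pos': array([170.79520635, 601.23079226, 222.66435171]), 'tcp_rot': array([ 3.14156861e+00, -1.09677372e-04,  1.29398384e+00]), 'ft_force': array([-0.20578196,  0.08136993, -0.38688616]), 'moment': array([ 0.00369677, -0.03003467,  0.05030237]), 'opening': 1.0019757046430717}
```

View pics/top0.png

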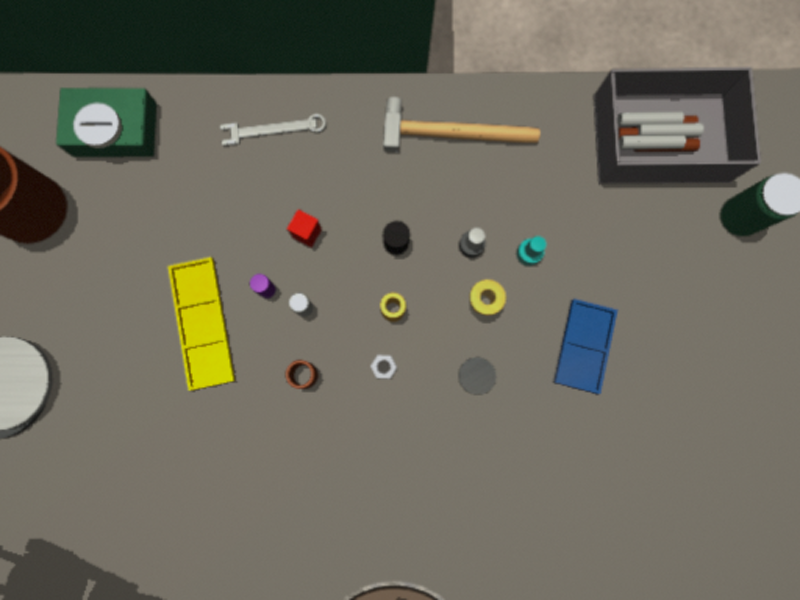

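View pics/scene0.png

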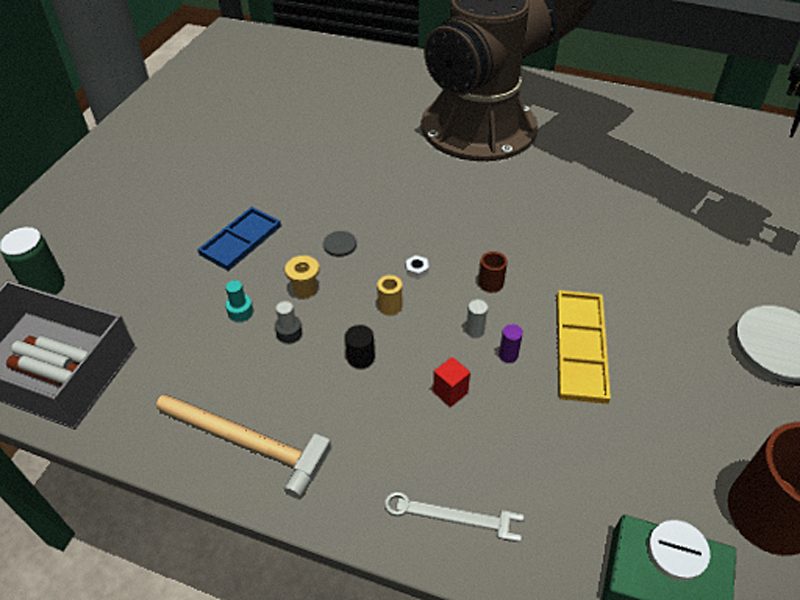

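The plain brass bush is at top (393,306) and has no flange; the flanged one at (488,297) stays. The stepped steel punch is the grey one at (473,241), and the turquoise one at (533,249) is the look-alike. The plain pin is the grey one at (299,303), with a purple look-alike at (261,285). The dark disc and the nut aren't listed. Next I'll fit poses to the silhouettes from both cameras and confirm them in one enlarged crop.

```bash
cat > fit.py <<'E'
from h import *
from scipy.optimize import minimize
a=np.linspace(0,2*np.pi,48,endpoint=False)
def cyl(r,z0,z1): return np.vstack([np.c_[r*np.cos(a),r*np.sin(a),0*a+z] for z in(z0,z1)])
def box(lx,ly,h): return np.array([[sx*lx/2,sy*ly/2,z] for sx in(-1,1) for sy in(-1,1) for z in(0,h)])
M={"blue_tray":[box(139,72,14)],"yellow_tray":[box(206,72,14)],"brass_bush":[cyl(20,0,55)],"stepped_punch":[cyl(21,0,25),cyl(13,25,65)],
"rusty_sleeve":[cyl(22,0,55)],"rubber_buffer":[cyl(22,0,55)],"red_spacer":[box(38,38,55)],"flanged_bush":[cyl(20,0,45),cyl(28,45,55)],"plain_pin":[cyl(15,0,60)]}
S=4
def sil(c,t,p):
    R=np.array([[np.cos(p[2]),-np.sin(p[2]),0],[np.sin(p[2]),np.cos(p[2]),0],[0,0,1]])
    m=np.zeros((384*S,512*S),np.uint8)
    for g in M[t]:
        q=((proj(c,g@R.T+[p[0],p[1],0])+.5)*S)
        cv2.fillConvexPoly(m,cv2.convexHull(q.astype(np.float32)).round().astype(np.int32),1)
    return m>0
def fit(t,guess,cams,tol=45):
    ms=[]
    for n,c in cams.items():
        best=None
        for r in env.outline_of(n,t):
            w=at_z(c,r["xy"],5 if 'tray' in t else 28)[:2]
            if np.hypot(*(w-guess[:2]))<tol: best=r;break
        if best is None: print("  miss",n,t);continue
        m=best["region"].astype(np.uint8)
        k=cv2.findContours(m,cv2.RETR_EXTERNAL,cv2.CHAIN_APPROX_NONE)[0]; cv2.drawContours(m,k,-1,1,-1)
        ms.append((n,c,cv2.resize(m,None,fx=S,fy=S,interpolation=cv2.INTER_NEAREST)>0))
    def iou(p,mm): s=sil(mm[1],t,p); return (s&mm[2]).sum()/(s|mm[2]).sum()
    sq='tray' in t or t=="red_spacer"
    def run(mm):
        best=None
        for y in ([guess[2]-.5,guess[2]-.25,guess[2],guess[2]+.25,guess[2]+.5] if sq else [0]):
            f=lambda q:-sum(iou([q[0],q[1],(y+q[2]/100) if sq else 0],x) for x in mm)
            q0=np.array([guess[0],guess[1],0.]); 
            r=minimize(f,q0,method="Nelder-Mead",options=dict(initial_simplex=[q0,q0+[8,0,0],q0+[0,8,0],q0+[0,0,12]],xatol=.2,fatol=1e-4,maxiter=150))
            if best is None or r.fun<best[1]: best=([r.x[0],r.x[1],y+r.x[2]/100 if sq else 0],r.fun/len(mm))
        return best
    out=[]
    for mm in [[x] for x in ms]+[ms]:
        b=run(mm); out.append(b); print(t,mm[0][0] if len(mm)==1 else "both",np.round(b[0],2),round(-b[1],3))
    return out[-1][0]
E
cat > m1.py <<'E'
from fit import *
G={"blue_tray":(483,-319,-.2),"yellow_tray":(527,307,.15),"brass_bush":(540,-4,0),"stepped_punch":(650,-132,0),"rusty_sleeve":(437,147,0),
"rubber_buffer":(665,-8,0),"red_spacer":(671,139,.4),"flanged_bush":(553,-153,0),"plain_pin":(545,139,0)}
cams={n:env.read_camera(n) for n in("top","scene")}
P={t:fit(t,g,cams) for t,g in G.items()}
import json; json.dump(P,open("poses.json","w"))
im=cams["top"]["image"][:,:,::-1].copy()
im=cv2.resize(im,None,fx=4,fy=4,interpolation=cv2.INTER_CUBIC)
for t,p in P.items():
    k=cv2.findContours(sil(cams["top"],t,p).astype(np.uint8),cv2.RETR_EXTERNAL,cv2.CHAIN_APPROX_NONE)[0]; cv2.drawContours(im,k,-1,(255,0,255),1)
cv2.imwrite("pics/fit.png",cv2.resize(im[500:1050,400:1620],(800,360),interpolation=cv2.INTER_AREA))
E
python3 m1.py
```

```text
blue_tray top [ 4.8575e+02 -3.1378e+02 -2.8000e-01] 0.928
blue_tray scene [ 4.8327e+02 -3.1139e+02 -2.7000e-01] 0.962
blue_tray both [ 4.8417e+02 -3.1204e+02 -2.6000e-01] 0.934
yellow_tray top [5.2675e+02 3.0626e+02 2.1000e-01] 0.971
yellow_tray scene [5.2536e+02 3.0824e+02 2.1000e-01] 0.954
yellow_tray both [5.2575e+02 3.0687e+02 2.2000e-01] 0.953
brass_bush top [545.71  -2.44   0.  ] 0.859
brass_bush scene [546.51  -2.67   0.  ] 0.887
brass_bush both [545.88  -2.87   0.  ] 0.873
stepped_punch top [ 653.96 -132.95    0.  ] 0.83
stepped_punch scene [ 652.95 -132.79    0.  ] 0.945
stepped_punch both [ 652.91 -132.79    0.  ] 0.888
rusty_sleeve top [440.97 139.32   0.  ] 0.471
rusty_sleeve scene [440.85 141.24   0.  ] 0.88
rusty_sleeve both [441.25 140.68   0.  ] 0.673
rubber_buffer top [659.15  -8.83   0.  ] 0.943
rubber_buffer scene [659.3   -8.13   0.  ] 0.924
rubber_buffer both [659.12  -8.32   0.  ] 0.93
  miss top red_spacer
red_spacer scene [ 6.7772e+02  1.3952e+02 -3.6000e-01] 0.899
red_spacer scene [ 6.7772e+02  1.3952e+02 -3.6000e-01] 0.899
flanged_bush top [ 558.12 -149.58    0.  ] 0.923
flanged_bush scene [ 558.28 -149.85    0.  ] 0.838
flanged_bush both [ 558.13 -149.39    0.  ] 0.88
plain_pin top [550.15 142.54   0.  ] 0.92
plain_pin scene [550.19 142.57   0.  ] 0.916
plain_pin both [550.15 142.65   0.  ] 0.917
```

View pics/fit.png

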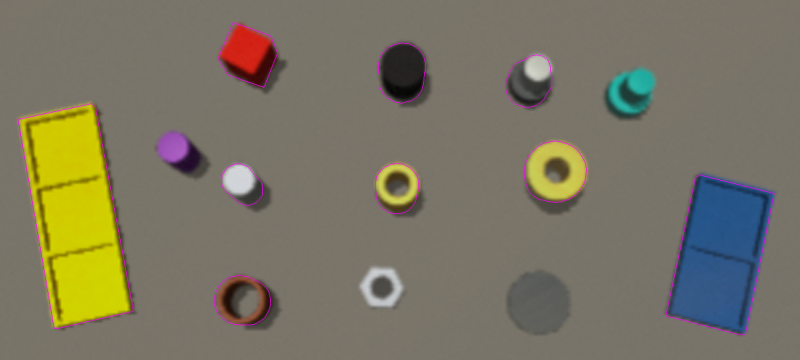

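Both cameras agree to about 2 mm. The overlay sits on the plain bush at crop (398,187), the grey punch at (530,80) and both trays. The current tool yaw of 1.294 already lies across the blue tray, so I'll keep it and print the move numbers.

```bash
cat > plan.py <<'E'
import numpy as np
c,s=np.cos(1.294),np.sin(1.294)
A=np.array([[c,s,0],[s,-c,0],[0,0,-1]])
def chain(start,pts):
    p=np.array(start,float)
    for q in pts:
        f=np.round(A@(np.array(q)-p)/300,3); print(q,f.tolist()); p=p+A.T@f*300
parts=[("brass",(546,-2.7),27,(452.2,-303.7)),("punch",(653,-132.8),37,(516.8,-321.3)),("sleeve",(441,141),27,(460.5,292.7)),
("buffer",(659.2,-8.3),27,(526,307)),("spacer",(677.7,139.5),27,(591.5,321.3))]
cur=(170.8,601.2,222.7)
for n,g,z,d in parts:
    print(n,"-- to above, down, lift, over tray (half, full), down, up")
    mid=lambda a,b:tuple(np.round((np.array(a)+np.array(b))/2,1))
    up=(*g,135.); ov=(*d,140.)
    chain(cur,[mid(cur,up),up,(*g,float(z)),up,mid(up,ov),ov,(*d,z+5.5),ov]); cur=ov
E
python3 plan.py
```

```text
brass -- to above, down, lift, over tray (half, full), down, up
(np.float64(358.4), np.float64(299.2), np.float64(178.8)) [-0.797, 0.877, 0.146]
(546, -2.7, 135.0) [-0.798, 0.876, 0.146]
(546, -2.7, 27.0) [0.0, 0.0, 0.36]
(546, -2.7, 135.0) [0.0, 0.0, -0.36]
(np.float64(499.1), np.float64(-153.2), np.float64(137.5)) [-0.525, -0.013, -0.008]
(452.2, -303.7, 140.0) [-0.525, -0.013, -0.008]
(452.2, -303.7, 32.5) [-0.0, -0.0, 0.358]
(452.2, -303.7, 140.0) [-0.0, -0.0, -0.358]
punch -- to above, down, lift, over tray (half, full), down, up
(np.float64(552.6), np.float64(-218.2), np.float64(137.5)) [0.366, 0.244, 0.008]
(653, -132.8, 135.0) [0.365, 0.244, 0.009]
(653, -132.8, 37.0) [-0.0, 0.0, 0.326]
(653, -132.8, 135.0) [-0.0, 0.0, -0.326]
(np.float64(584.9), np.float64(-227.0), np.float64(137.5)) [-0.364, -0.132, -0.009]
(516.8, -321.3, 140.0) [-0.365, -0.133, -0.008]
(516.8, -321.3, 42.5) [0.0, 0.0, 0.325]
(516.8, -321.3, 140.0) [0.0, 0.0, -0.325]
sleeve -- to above, down, lift, over tray (half, full), down, up
(np.float64(478.9), np.float64(-90.2), np.float64(137.5)) [0.706, -0.332, 0.
[... 573 characters left out ...]
) [-0.0, 0.0, -0.36]
(np.float64(592.6), np.float64(149.4), np.float64(137.5)) [0.445, -0.357, -0.009]
(526, 307, 140.0) [0.445, -0.357, -0.008]
(526, 307, 32.5) [-0.0, -0.0, 0.358]
(526, 307, 140.0) [-0.0, -0.0, -0.358]
spacer -- to above, down, lift, over tray (half, full), down, up
(np.float64(601.8), np.float64(223.2), np.float64(137.5)) [-0.2, 0.319, 0.008]
(677.7, 139.5, 135.0) [-0.199, 0.32, 0.009]
(677.7, 139.5, 27.0) [0.0, -0.0, 0.36]
(677.7, 139.5, 135.0) [0.0, -0.0, -0.36]
(np.float64(634.6), np.float64(230.4), np.float64(137.5)) [0.252, -0.221, -0.009]
(591.5, 321.3, 140.0) [0.253, -0.221, -0.008]
(591.5, 321.3, 32.5) [-0.0, -0.0, 0.358]
(591.5, 321.3, 140.0) [-0.0, -0.0, -0.358]
```

>>> send_rows --moves '[[[-0.797, 0.877, 0.146, 0, 0, 0], [-0.797, 0.877, 0.146, 0, 0, 0], [-0.797, 0.877, 0.146, 0, 0, 0], [-0.797, 0.877, 0.146, 0, 0, 0], [-0.797, 0.877, 0.146, 0, 0, 0], [-0.797, 0.877, 0.146, 0, 0, 0], [-0.797, 0.877, 0.146, 0, 0, 0], [-0.797, 0.877, 0.146, 0, 0, 0], [-0.797, 0.877, 0.146, 0, 0, 0], [-0.797, 0.877, 0.146, 0, 0, 0], [-0.797, 0.877, 0.146, 0, 0, 0], [-0.797, 0.877, 0.146, 0, 0, 0]]]' --grip -1

```text
t: 3.0
eef_pos: [358.5, 299.7, 179.0]
tcp_rot: [3.141, -0.0, 1.294]
ft_force: [-0.9, 0.5, -0.9]
opening: 1.003
```

>>> send_rows --moves '[[[-0.798, 0.876, 0.146, 0, 0, 0], [-0.798, 0.876, 0.146, 0, 0, 0], [-0.798, 0.876, 0.146, 0, 0, 0], [-0.798, 0.876, 0.146, 0, 0, 0], [-0.798, 0.876, 0.146, 0, 0, 0], [-0.798, 0.876, 0.146, 0, 0, 0], [-0.798, 0.876, 0.146, 0, 0, 0], [-0.798, 0.876, 0.146, 0, 0, 0], [-0.798, 0.876, 0.146, 0, 0, 0], [-0.798, 0.876, 0.146, 0, 0, 0], [-0.798, 0.876, 0.146, 0, 0, 0], [-0.798, 0.876, 0.146, 0, 0, 0]]]'

```text
t: 4.0
eef_pos: [545.5, -1.3, 135.0]
tcp_rot: [-3.141, -0.0, 1.295]
ft_force: [0.8, -0.4, 0.3]
opening: 1.002
```

>>> send_rows --moves '[[[0, 0, 0.12, 0, 0, 0], [0, 0, 0.24, 0, 0, 0], [0, 0, 0.3, 0, 0, 0], [0, 0, 0.34, 0, 0, 0], [0, 0, 0.36, 0, 0, 0], [0, 0, 0.36, 0, 0, 0], [0, 0, 0.36, 0, 0, 0]]]'

```text
t: 4.58
eef_pos: [546.0, -1.8, 27.6]
tcp_rot: [3.141, -0.0, 1.295]
ft_force: [-0.3, -0.5, -0.0]
opening: 1.003
```

Run:
```python
from h import *
c=env.read_camera("scene"); im=c["image"][:,:,::-1]; p=proj(c,[546,-3,30])[0].astype(int); x,y=p
cv2.imwrite("pics/g1.png",cv2.resize(im[max(0,y-70):y+70,max(0,x-90):x+90],None,fx=4,fy=4,interpolation=cv2.INTER_CUBIC))
```

```text
(no output)
```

View pics/g1.png

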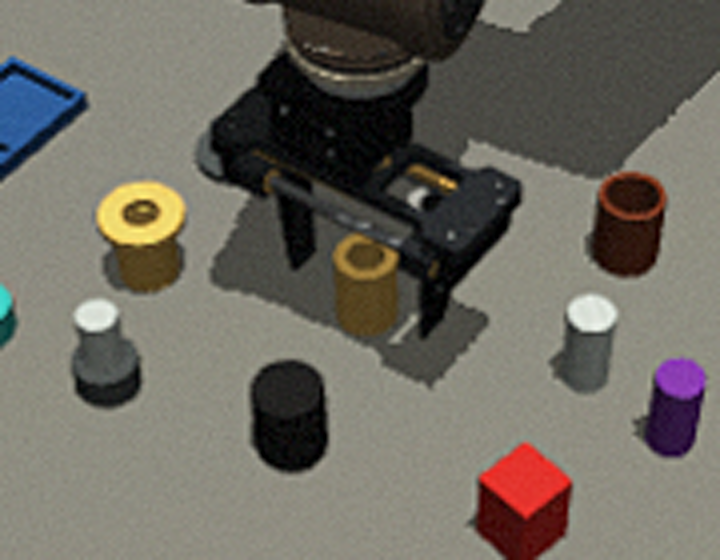

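The plain bush, at crop (366,285), stands between the open fingers, with no flange and clear of its neighbours. I'll grip it and lift.

>>> send_rows --moves '[[[0, 0, 0, 0, 0, 0], [0, 0, 0, 0, 0, 0], [0, 0, 0, 0, 0, 0], [0, 0, 0, 0, 0, 0], [0, 0, 0, 0, 0, 0], [0, 0, 0, 0, 0, 0], [0, 0, 0, 0, 0, 0], [0, 0, 0, 0, 0, 0], [0, 0, 0, 0, 0, 0], [0, 0, 0, 0, 0, 0]]]' --grip 1

```text
t: 5.47
eef_pos: [545.9, -2.7, 27.0]
tcp_rot: [3.142, -0.0, 1.294]
ft_force: [0.1, 0.7, 0.6]
opening: 0.423
```

>>> send_rows --moves '[[[0, 0, -0.06, 0, 0, 0], [0, 0, -0.18, 0, 0, 0], [0, 0, -0.3, 0, 0, 0], [0, 0, -0.36, 0, 0, 0], [0, 0, -0.36, 0, 0, 0], [0, 0, -0.36, 0, 0, 0]]]'

```text
t: 5.97
eef_pos: [545.8, -2.8, 135.2]
tcp_rot: [3.14, -0.0, 1.294]
ft_force: [0.6, 0.6, -2.4]
opening: 0.422
```

>>> send_rows --moves '[[[-0.08, -0.002, 0, 0, 0, 0], [-0.18, -0.005, 0, 0, 0, 0], [-0.29, -0.007, 0, 0, 0, 0], [-0.4, -0.01, -0.008, 0, 0, 0], [-0.51, -0.012, -0.008, 0, 0, 0], [-0.62, -0.015, -0.008, 0, 0, 0], [-0.73, -0.018, -0.008, 0, 0, 0], [-0.84, -0.021, -0.016, 0, 0, 0], [-0.94, -0.024, -0.016, 0, 0, 0], [-1, -0.026, -0.016, 0, 0, 0], [-1, -0.026, -0.016, 0, 0, 0]]]'

```text
t: 6.88
eef_pos: [454.8, -291.8, 137.7]
tcp_rot: [-3.139, -0.001, 1.291]
ft_force: [-0.7, 0.5, -3.6]
opening: 0.421
```

>>> send_rows --moves '[[[-0.05, 0, 0, 0, 0, 0], [-0.05, 0, 0.04, 0, 0, 0], [-0.05, 0, 0.14, 0, 0, 0], [-0.05, 0, 0.24, 0, 0, 0], [-0.05, 0, 0.3, 0, 0, 0], [-0.05, 0, 0.33, 0, 0, 0], [-0.05, 0, 0.345, 0, 0, 0], [-0.05, 0, 0.358, 0, 0, 0], [-0.05, 0, 0.358, 0, 0, 0], [-0.05, 0, 0.358, 0, 0, 0]]]'

```text
t: 7.72
eef_pos: [452.7, -303.7, 33.0]
tcp_rot: [3.141, 0.0, 1.294]
ft_force: [-0.2, -1.0, -2.6]
opening: 0.423
```

>>> send_rows --moves '[[[0, 0, 0, 0, 0, 0], [0, 0, 0, 0, 0, 0], [0, 0, 0, 0, 0, 0], [0, 0, 0, 0, 0, 0], [0, 0, 0, 0, 0, 0], [0, 0, 0, 0, 0, 0]]]' --grip -0.3

```text
t: 8.22
eef_pos: [452.4, -303.7, 32.5]
tcp_rot: [3.141, 0.0, 1.294]
ft_force: [-0.4, 0.6, 0.0]
opening: 0.644
```

>>> send_rows --moves '[[[0, 0, -0.06, 0, 0, 0], [0, 0, -0.16, 0, 0, 0], [0, 0, -0.26, 0, 0, 0], [0, 0, -0.358, 0, 0, 0], [0, 0, -0.358, 0, 0, 0], [0.08, 0.05, -0.358, 0, 0, 0], [0.18, 0.12, -0.358, 0, 0, 0], [0.28, 0.19, -0.358, 0, 0, 0], [0.366, 0.244, -0.35, 0, 0, 0], [0.366, 0.244, -0.35, 0, 0, 0]]]'

```text
t: 9.05
eef_pos: [555.6, -214.8, 136.5]
tcp_rot: [3.141, -0.001, 1.297]
ft_force: [-0.5, 0.4, -0.8]
opening: 0.652
```

Run:
```python
from h import *
c=env.read_camera("scene"); im=c["image"][:,:,::-1]; x,y=proj(c,[560,-240,30])[0].astype(int)
cv2.imwrite("pics/p1.png",cv2.resize(im[max(0,y-70):y+70,max(0,x-90):x+90],None,fx=4,fy=4,interpolation=cv2.INTER_CUBIC))
```

```text
(no output)
```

View pics/p1.png

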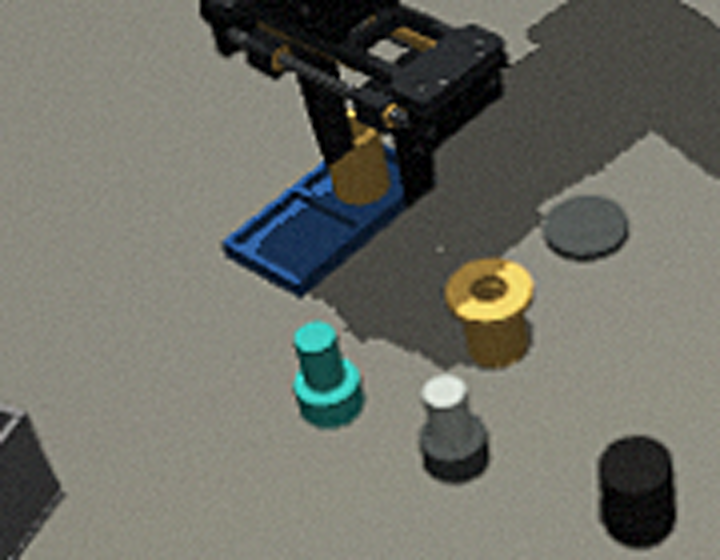

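The bush stands in the near pocket at crop (360,170). Now the punch, which is the grey one at crop (450,430); the turquoise one at (328,375) stays. I'll approach with the jaws half open.

>>> send_rows --moves '[[[0.1, 0.066, 0, 0, 0, 0], [0.2, 0.133, 0, 0, 0, 0], [0.3, 0.2, 0.009, 0, 0, 0], [0.365, 0.244, 0.009, 0, 0, 0], [0.365, 0.244, 0.009, 0, 0, 0], [0.365, 0.244, 0.009, 0, 0, 0], [0.365, 0.244, 0.009, 0, 0, 0], [0.365, 0.244, 0.009, 0, 0, 0]]]' --grip -0.1

```text
t: 9.77
eef_pos: [652.1, -133.9, 134.6]
tcp_rot: [-3.141, 0.0, 1.293]
ft_force: [-0.6, 0.4, 0.1]
opening: 0.55
```

>>> send_rows --moves '[[[0, 0, 0.08, 0, 0, 0], [0, 0, 0.16, 0, 0, 0], [0, 0, 0.24, 0, 0, 0], [0, 0, 0.3, 0, 0, 0], [0, 0, 0.326, 0, 0, 0], [0, 0, 0.326, 0, 0, 0], [0, 0, 0.326, 0, 0, 0], [0, 0, 0.326, 0, 0, 0]]]'

```text
t: 10.43
eef_pos: [653.5, -133.2, 38.3]
tcp_rot: [3.14, -0.0, 1.294]
ft_force: [-0.1, -0.4, 0.1]
opening: 0.549
```

>>> send_rows --moves '[[[0, 0, 0, 0, 0, 0], [0, 0, 0, 0, 0, 0], [0, 0, 0, 0, 0, 0], [0, 0, 0, 0, 0, 0], [0, 0, 0, 0, 0, 0], [0, 0, 0, 0, 0, 0], [0, 0, 0, 0, 0, 0], [0, 0, 0, 0, 0, 0]]]' --grip 1

```text
t: 11.1
eef_pos: [653.2, -132.6, 37.2]
tcp_rot: [3.141, -0.0, 1.294]
ft_force: [-0.1, 1.4, 3.9]
opening: 0.268
```

>>> send_rows --moves '[[[0, 0, -0.05, 0, 0, 0], [0, 0, -0.15, 0, 0, 0], [0, 0, -0.25, 0, 0, 0], [0, 0, -0.326, 0, 0, 0], [0, 0, -0.326, 0, 0, 0], [0, 0, -0.326, 0, 0, 0]]]'

```text
t: 11.6
eef_pos: [652.9, -132.7, 134.5]
tcp_rot: [3.141, 0.0, 1.294]
ft_force: [-0.2, -0.2, -5.5]
opening: 0.268
```

>>> send_rows --moves '[[[-0.07, -0.025, -0.017, 0, 0, 0], [-0.17, -0.062, -0.017, 0, 0, 0], [-0.28, -0.102, -0.017, 0, 0, 0], [-0.4, -0.145, -0.017, 0, 0, 0], [-0.52, -0.189, -0.017, 0, 0, 0], [-0.63, -0.229, -0.017, 0, 0, 0], [-0.7, -0.254, -0.017, 0, 0, 0], [-0.729, -0.265, -0.017, 0, 0, 0], [-0.729, -0.265, -0.017, 0, 0, 0], [-0.729, -0.265, -0.017, 0, 0, 0], [-0.729, -0.265, -0.017, 0, 0, 0]]]'

```text
t: 12.52
eef_pos: [517.1, -320.3, 138.8]
tcp_rot: [-3.14, -0.001, 1.295]
ft_force: [0.4, 0.7, -5.8]
opening: 0.271
```

>>> send_rows --moves '[[[0, 0, 0.06, 0, 0, 0], [0, 0, 0.14, 0, 0, 0], [0, 0, 0.22, 0, 0, 0], [0, 0, 0.28, 0, 0, 0], [0, 0, 0.305, 0, 0, 0], [0, 0, 0.315, 0, 0, 0], [0, 0, 0.325, 0, 0, 0], [0, 0, 0.325, 0, 0, 0], [0, 0, 0.325, 0, 0, 0]]]'

```text
t: 13.27
eef_pos: [517.4, -321.4, 43.2]
tcp_rot: [3.14, 0.0, 1.294]
ft_force: [-0.8, 0.4, -6.2]
opening: 0.269
```

>>> send_rows --moves '[[[0, 0, 0, 0, 0, 0], [0, 0, 0, 0, 0, 0], [0, 0, 0, 0, 0, 0], [0, 0, 0, 0, 0, 0], [0, 0, 0, 0, 0, 0], [0, 0, 0, 0, 0, 0]]]' --grip 0.1

```text
t: 13.77
eef_pos: [516.9, -321.4, 42.5]
tcp_rot: [3.141, 0.0, 1.294]
ft_force: [0.5, -0.1, 0.1]
opening: 0.447
```

>>> send_rows --moves '[[[0, 0, -0.06, 0, 0, 0], [0, 0, -0.16, 0, 0, 0], [0, 0, -0.26, 0, 0, 0], [0, 0, -0.325, 0, 0, 0], [0, 0, -0.325, 0, 0, 0], [0, 0, -0.325, 0, 0, 0]]]'

```text
t: 14.27
eef_pos: [517.0, -321.5, 140.6]
tcp_rot: [3.14, 0.001, 1.294]
ft_force: [-0.5, -0.4, -1.5]
opening: 0.452
```

>>> send_rows --moves '[[[0.706, -0.332, 0.008, 0, 0, 0], [0.706, -0.332, 0.008, 0, 0, 0], [0.706, -0.332, 0.008, 0, 0, 0], [0.706, -0.332, 0.008, 0, 0, 0], [0.706, -0.332, 0.008, 0, 0, 0], [0.706, -0.332, 0.008, 0, 0, 0], [0.706, -0.332, 0.008, 0, 0, 0], [0.706, -0.332, 0.008, 0, 0, 0], [0.706, -0.332, 0.008, 0, 0, 0]]]'

```text
t: 15.02
eef_pos: [479.0, -90.7, 136.8]
tcp_rot: [-3.141, -0.0, 1.294]
ft_force: [0.4, -0.7, 0.2]
opening: 0.447
```

>>> send_rows --moves '[[[0.707, -0.332, 0.009, 0, 0, 0], [0.707, -0.332, 0.009, 0, 0, 0], [0.707, -0.332, 0.009, 0, 0, 0], [0.707, -0.332, 0.009, 0, 0, 0], [0.707, -0.332, 0.009, 0, 0, 0], [0.707, -0.332, 0.009, 0, 0, 0], [0.707, -0.332, 0.009, 0, 0, 0], [0.707, -0.332, 0.009, 0, 0, 0], [0.707, -0.332, 0.009, 0, 0, 0], [0.707, -0.332, 0.009, 0, 0, 0]]]' --grip -1

```text
t: 15.85
eef_pos: [441.5, 139.5, 134.5]
tcp_rot: [-3.141, 0.0, 1.292]
ft_force: [0.3, -0.2, 0.4]
opening: 0.996
```

Run:
```python
from h import *
c=env.read_camera("scene"); im=c["image"][:,:,::-1]
cv2.imwrite("pics/p2.png",cv2.resize(im[90:290,110:390],None,fx=2.8,fy=2.8,interpolation=cv2.INTER_CUBIC))
```

```text
(no output)
```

View pics/p2.png

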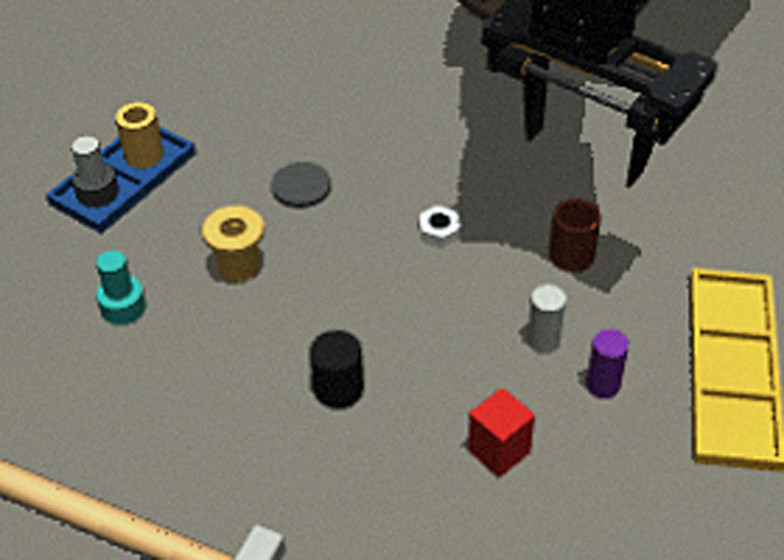

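Both blue-tray parts stand in their pockets (crop (95,175) and (140,135)), and the flanged bush and pin haven't moved. Next is the sleeve at crop (575,235).

>>> send_rows --moves '[[[0, 0, 0.1, 0, 0, 0], [0, 0, 0.2, 0, 0, 0], [0, 0, 0.28, 0, 0, 0], [0, 0, 0.34, 0, 0, 0], [0, 0, 0.36, 0, 0, 0], [0, 0, 0.36, 0, 0, 0], [0, 0, 0.36, 0, 0, 0], [0, 0, 0.36, 0, 0, 0]]]'

```text
t: 16.57
eef_pos: [441.7, 140.6, 27.7]
tcp_rot: [3.14, -0.001, 1.293]
ft_force: [-0.5, -0.3, 0.1]
opening: 0.999
```

>>> send_rows --moves '[[[0, 0, 0, 0, 0, 0], [0, 0, 0, 0, 0, 0], [0, 0, 0, 0, 0, 0], [0, 0, 0, 0, 0, 0], [0, 0, 0, 0, 0, 0], [0, 0, 0, 0, 0, 0], [0, 0, 0, 0, 0, 0], [0, 0, 0, 0, 0, 0], [0, 0, 0, 0, 0, 0], [0, 0, 0, 0, 0, 0]]]' --grip 1

```text
t: 17.4
eef_pos: [441.0, 140.9, 26.7]
tcp_rot: [-3.142, -0.0, 1.294]
ft_force: [-0.4, -0.4, 1.6]
opening: 0.46
```

>>> send_rows --moves '[[[0, 0, -0.06, 0, 0, 0], [0, 0, -0.18, 0, 0, 0], [0, 0, -0.3, 0, 0, 0], [0, 0, -0.36, 0, 0, 0], [0, 0, -0.36, 0, 0, 0], [0, 0, -0.36, 0, 0, 0]]]'

```text
t: 17.9
eef_pos: [441.1, 140.9, 135.0]
tcp_rot: [3.14, -0.001, 1.294]
ft_force: [0.2, 0.6, -2.9]
opening: 0.457
```

>>> send_rows --moves '[[[0.06, -0.009, -0.017, 0, 0, 0], [0.16, -0.024, -0.017, 0, 0, 0], [0.27, -0.041, -0.017, 0, 0, 0], [0.38, -0.057, -0.017, 0, 0, 0], [0.46, -0.069, -0.017, 0, 0, 0], [0.504, -0.076, -0.017, 0, 0, 0], [0.504, -0.076, -0.017, 0, 0, 0], [0.504, -0.076, -0.017, 0, 0, 0], [0.504, -0.076, -0.017, 0, 0, 0]]]'

```text
t: 18.65
eef_pos: [459.9, 291.4, 138.9]
tcp_rot: [-3.14, 0.001, 1.294]
ft_force: [0.4, -1.2, -1.8]
opening: 0.459
```

>>> send_rows --moves '[[[0, 0, 0.06, 0, 0, 0], [0, 0, 0.15, 0, 0, 0], [0, 0, 0.24, 0, 0, 0], [0, 0, 0.3, 0, 0, 0], [0, 0, 0.33, 0, 0, 0], [0, 0, 0.345, 0, 0, 0], [0, 0, 0.358, 0, 0, 0], [0, 0, 0.358, 0, 0, 0], [0, 0, 0.358, 0, 0, 0]]]'

```text
t: 19.4
eef_pos: [460.8, 292.6, 33.2]
tcp_rot: [3.141, -0.001, 1.294]
ft_force: [0.6, 1.2, -1.3]
opening: 0.464
```

>>> send_rows --moves '[[[0, 0, 0, 0, 0, 0], [0, 0, 0, 0, 0, 0], [0, 0, 0, 0, 0, 0], [0, 0, 0, 0, 0, 0], [0, 0, 0, 0, 0, 0], [0, 0, 0, 0, 0, 0]]]' --grip -0.4

```text
t: 19.9
eef_pos: [460.5, 292.6, 32.6]
tcp_rot: [3.141, -0.0, 1.294]
ft_force: [-0.1, -1.0, 0.4]
opening: 0.698
```

>>> send_rows --moves '[[[0, 0, -0.06, 0, 0, 0], [0, 0, -0.16, 0, 0, 0], [0, 0, -0.26, 0, 0, 0], [0, 0, -0.358, 0, 0, 0], [0, 0, -0.358, 0, 0, 0], [0, 0, -0.358, 0, 0, 0]]]'

```text
t: 20.4
eef_pos: [460.9, 292.8, 141.1]
tcp_rot: [3.139, -0.002, 1.294]
ft_force: [-0.3, -0.0, 1.1]
opening: 0.699
```

>>> send_rows --moves '[[[-0.784, 0.911, 0.017, 0, 0, 0], [-0.784, 0.911, 0.017, 0, 0, 0], [-0.784, 0.911, 0.017, 0, 0, 0], [-0.784, 0.911, 0.017, 0, 0, 0], [-0.784, 0.911, 0.017, 0, 0, 0], [-0.784, 0.911, 0.017, 0, 0, 0], [-0.784, 0.911, 0.017, 0, 0, 0], [-0.784, 0.911, 0.017, 0, 0, 0], [-0.784, 0.911, 0.017, 0, 0, 0], [-0.784, 0.911, 0.017, 0, 0, 0], [-0.784, 0.911, 0.017, 0, 0, 0], [-0.784, 0.911, 0.017, 0, 0, 0]]]' --grip -1

```text
t: 21.4
eef_pos: [658.2, -8.0, 133.2]
tcp_rot: [-3.139, 0.0, 1.294]
ft_force: [-0.6, 0.5, 0.2]
opening: 1.001
```

>>> send_rows --moves '[[[0, 0, 0.1, 0, 0, 0], [0, 0, 0.2, 0, 0, 0], [0, 0, 0.28, 0, 0, 0], [0, 0, 0.34, 0, 0, 0], [0, 0, 0.36, 0, 0, 0], [0, 0, 0.36, 0, 0, 0], [0, 0, 0.36, 0, 0, 0], [0, 0, 0.36, 0, 0, 0]]]'

```text
t: 22.07
eef_pos: [659.6, -7.9, 28.1]
tcp_rot: [3.14, -0.0, 1.295]
ft_force: [0.4, 0.0, -0.2]
opening: 0.996
```

>>> send_rows --moves '[[[0, 0, 0, 0, 0, 0], [0, 0, 0, 0, 0, 0], [0, 0, 0, 0, 0, 0], [0, 0, 0, 0, 0, 0], [0, 0, 0, 0, 0, 0], [0, 0, 0, 0, 0, 0], [0, 0, 0, 0, 0, 0], [0, 0, 0, 0, 0, 0], [0, 0, 0, 0, 0, 0], [0, 0, 0, 0, 0, 0]]]' --grip 1

```text
t: 22.9
eef_pos: [659.1, -8.4, 26.7]
tcp_rot: [3.142, -0.0, 1.294]
ft_force: [-0.2, -0.1, -0.0]
opening: 0.458
```

>>> send_rows --moves '[[[0, 0, -0.06, 0, 0, 0], [0, 0, -0.18, 0, 0, 0], [0, 0, -0.3, 0, 0, 0], [0, 0, -0.36, 0, 0, 0], [0, 0, -0.36, 0, 0, 0], [0, 0, -0.36, 0, 0, 0]]]'

```text
t: 23.4
eef_pos: [659.1, -8.4, 135.3]
tcp_rot: [3.14, -0.0, 1.294]
ft_force: [-0.2, -0.4, -2.9]
opening: 0.457
```

Buffer gripped at 43.5 mm. Next I'll carry it to the middle pocket (total shift 0.89, -0.714, -0.017).

>>> send_rows --moves '[[[0.06, -0.048, -0.017, 0, 0, 0], [0.15, -0.12, -0.017, 0, 0, 0], [0.25, -0.2, -0.017, 0, 0, 0], [0.35, -0.28, -0.017, 0, 0, 0], [0.45, -0.361, -0.017, 0, 0, 0], [0.55, -0.441, -0.017, 0, 0, 0], [0.65, -0.521, -0.017, 0, 0, 0], [0.75, -0.602, -0.017, 0, 0, 0], [0.83, -0.666, -0.017, 0, 0, 0], [0.89, -0.714, -0.017, 0, 0, 0], [0.89, -0.714, -0.017, 0, 0, 0], [0.89, -0.714, -0.017, 0, 0, 0]]]'

```text
t: 24.4
eef_pos: [524.9, 307.6, 138.1]
tcp_rot: [-3.14, 0.002, 1.296]
ft_force: [-0.1, 0.4, -2.2]
opening: 0.46
```

>>> send_rows --moves '[[[0, 0, 0, 0, 0, 0], [0, 0, 0.06, 0, 0, 0], [0, 0, 0.15, 0, 0, 0], [0, 0, 0.24, 0, 0, 0], [0, 0, 0.3, 0, 0, 0], [0, 0, 0.33, 0, 0, 0], [0, 0, 0.345, 0, 0, 0], [0, 0, 0.358, 0, 0, 0], [0, 0, 0.358, 0, 0, 0], [0, 0, 0.358, 0, 0, 0]]]'

```text
t: 25.23
eef_pos: [526.5, 306.9, 33.2]
tcp_rot: [3.141, -0.001, 1.294]
ft_force: [0.2, 0.2, -1.3]
opening: 0.458
```

>>> send_rows --moves '[[[0, 0, 0, 0, 0, 0], [0, 0, 0, 0, 0, 0], [0, 0, 0, 0, 0, 0], [0, 0, 0, 0, 0, 0], [0, 0, 0, 0, 0, 0], [0, 0, 0, 0, 0, 0]]]' --grip -0.3

```text
t: 25.73
eef_pos: [526.0, 307.1, 32.6]
tcp_rot: [3.141, -0.0, 1.294]
ft_force: [-1.2, 0.4, -0.1]
opening: 0.648
```

>>> send_rows --moves '[[[0, 0, -0.06, 0, 0, 0], [0, 0, -0.16, 0, 0, 0], [0, 0, -0.26, 0, 0, 0], [0, 0, -0.358, 0, 0, 0], [0, 0, -0.358, 0, 0, 0], [0, 0, -0.358, 0, 0, 0]]]'

```text
t: 26.23
eef_pos: [526.5, 307.2, 141.4]
tcp_rot: [3.139, -0.002, 1.294]
ft_force: [0.1, -0.2, -0.2]
opening: 0.648
```

>>> send_rows --moves '[[[-0.399, 0.639, 0.017, 0, 0, 0], [-0.399, 0.639, 0.017, 0, 0, 0], [-0.399, 0.639, 0.017, 0, 0, 0], [-0.399, 0.639, 0.017, 0, 0, 0], [-0.399, 0.639, 0.017, 0, 0, 0], [-0.399, 0.639, 0.017, 0, 0, 0], [-0.399, 0.639, 0.017, 0, 0, 0], [-0.399, 0.639, 0.017, 0, 0, 0], [-0.399, 0.639, 0.017, 0, 0, 0], [-0.399, 0.639, 0.017, 0, 0, 0]]]' --grip -1

```text
t: 27.07
eef_pos: [676.7, 140.8, 134.4]
tcp_rot: [-3.141, 0.0, 1.296]
ft_force: [0.3, -0.0, -0.9]
opening: 0.999
```

Run:
```python
from h import *
c=env.read_camera("scene"); im=c["image"][:,:,::-1]
cv2.imwrite("pics/p3.png",cv2.resize(im[130:300,200:440],None,fx=3.2,fy=3.2,interpolation=cv2.INTER_CUBIC))
```

```text
(no output)
```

View pics/p3.png

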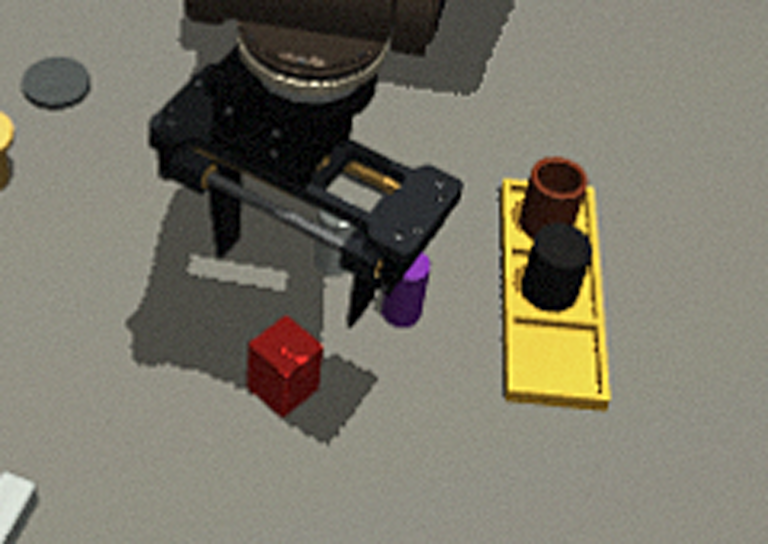

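The sleeve and buffer stand in their pockets (crop (555,200) and (555,268)). For the spacer at crop (285,365) I'll turn the tool 0.083 rad to square up with its faces, then turn back while lifting.

>>> send_rows --moves '[[[0, 0, 0.08, 0, 0, 0.053], [0, 0, 0.18, 0, 0, 0.053], [0, 0, 0.27, 0, 0, 0.053], [0, 0, 0.34, 0, 0, 0.053], [0, 0, 0.36, 0, 0, 0.053], [0, 0, 0.36, 0, 0, 0.053], [0, 0, 0.36, 0, 0, 0.053], [0, 0, 0.36, 0, 0, 0.053]]]'

```text
t: 27.78
eef_pos: [678.4, 139.9, 28.5]
tcp_rot: [3.14, -0.001, 1.211]
ft_force: [-0.1, -0.3, -0.5]
opening: 1.0
```

>>> send_rows --moves '[[[0, 0, 0, 0, 0, 0], [0, 0, 0, 0, 0, 0], [0, 0, 0, 0, 0, 0], [0, 0, 0, 0, 0, 0], [0, 0, 0, 0, 0, 0], [0, 0, 0, 0, 0, 0], [0, 0, 0, 0, 0, 0], [0, 0, 0, 0, 0, 0], [0, 0, 0, 0, 0, 0], [0, 0, 0, 0, 0, 0], [0, 0, 0, 0, 0, 0]]]' --grip 1

```text
t: 28.7
eef_pos: [677.7, 139.5, 26.7]
tcp_rot: [-3.142, -0.0, 1.211]
ft_force: [-0.0, -0.2, 0.1]
opening: 0.421
```

>>> send_rows --moves '[[[0, 0, -0.06, 0, 0, 0], [0, 0, -0.18, 0, 0, -0.053], [0, 0, -0.3, 0, 0, -0.053], [0, 0, -0.36, 0, 0, -0.053], [0, 0, -0.36, 0, 0, -0.053], [0, 0, -0.36, 0, 0, -0.053]]]'

```text
t: 29.2
eef_pos: [677.6, 139.4, 134.8]
tcp_rot: [3.141, -0.0, 1.294]
ft_force: [-0.2, 0.8, -2.7]
opening: 0.421
```

>>> send_rows --moves '[[[0.06, -0.053, -0.017, 0, 0, 0], [0.14, -0.123, -0.017, 0, 0, 0], [0.23, -0.201, -0.017, 0, 0, 0], [0.32, -0.28, -0.017, 0, 0, 0], [0.41, -0.359, -0.017, 0, 0, 0], [0.47, -0.411, -0.017, 0, 0, 0], [0.505, -0.442, -0.017, 0, 0, 0], [0.505, -0.442, -0.017, 0, 0, 0], [0.505, -0.442, -0.017, 0, 0, 0], [0.505, -0.442, -0.017, 0, 0, 0]]]'

```text
t: 30.03
eef_pos: [591.8, 320.3, 138.8]
tcp_rot: [-3.141, 0.001, 1.293]
ft_force: [-0.3, -0.2, -2.7]
opening: 0.421
```

>>> send_rows --moves '[[[0, 0, 0.06, 0, 0, 0], [0, 0, 0.15, 0, 0, 0], [0, 0, 0.24, 0, 0, 0], [0, 0, 0.3, 0, 0, 0], [0, 0, 0.33, 0, 0, 0], [0, 0, 0.345, 0, 0, 0], [0, 0, 0.358, 0, 0, 0], [0, 0, 0.358, 0, 0, 0], [0, 0, 0.358, 0, 0, 0]]]'

```text
t: 30.78
eef_pos: [592.1, 321.4, 33.4]
tcp_rot: [3.14, -0.001, 1.294]
ft_force: [-0.5, 0.3, -2.8]
opening: 0.416
```

>>> send_rows --moves '[[[0, 0, 0, 0, 0, 0], [0, 0, 0, 0, 0, 0], [0, 0, 0, 0, 0, 0], [0, 0, 0, 0, 0, 0], [0, 0, 0, 0, 0, 0], [0, 0, 0, 0, 0, 0]]]' --grip -0.3

```text
t: 31.28
eef_pos: [591.6, 321.5, 32.7]
tcp_rot: [3.141, -0.0, 1.294]
ft_force: [0.1, -0.8, -0.5]
opening: 0.646
```

>>> send_rows --moves '[[[0, 0, -0.06, 0, 0, 0], [0, 0, -0.16, 0, 0, 0], [0, 0, -0.26, 0, 0, 0], [0, 0, -0.4, 0, 0, 0], [0, 0, -0.6, 0, 0, 0], [0, 0, -0.6, 0, 0, 0], [0, 0, -0.6, 0, 0, 0]]]'

```text
t: 31.87
eef_pos: [592.9, 322.1, 218.1]
tcp_rot: [3.135, -0.005, 1.294]
ft_force: [0.4, -0.0, 0.7]
opening: 0.652
```

>>> send_rows --moves '[[[-0.5, -0.8, 0, 0, 0, 0], [-0.5, -0.8, 0, 0, 0, 0], [-0.5, -0.8, 0, 0, 0, 0], [-0.5, -0.8, 0, 0, 0, 0], [-0.5, -0.8, 0, 0, 0, 0], [-0.5, -0.8, 0, 0, 0, 0], [-0.5, -0.8, 0, 0, 0, 0], [-0.5, -0.8, 0, 0, 0, 0], [-0.5, -0.8, 0, 0, 0, 0], [-0.5, -0.8, 0, 0, 0, 0]]]'

```text
t: 32.7
eef_pos: [320.2, 243.0, 212.4]
tcp_rot: [3.141, -0.001, 1.294]
ft_force: [0.7, -0.5, 0.2]
opening: 0.651
```

Run:
```python
from fit import *
cams={n:env.read_camera(n) for n in("top","scene")}
im=[cv2.resize(cams["scene"]["image"][90:280,110:430,::-1],(800,475)),]
cv2.imwrite("pics/end_s.png",im[0])
for t,g in {"flanged_bush":(558,-149,0),"plain_pin":(550,142.6,0)}.items(): fit(t,g,cams)
cv2.imwrite("pics/end_t.png",cv2.resize(cams["top"]["image"][120:270,90:420,::-1],(800,364)))
print(env.state()["t"],env.state()["eef_pos"])
```

```text
flanged_bush top [ 555.67 -147.35    0.  ] 0.844
flanged_bush scene [ 557.9  -150.24    0.  ] 0.871
flanged_bush both [ 557.51 -149.83    0.  ] 0.856
plain_pin top [550.14 142.36   0.  ] 0.865
plain_pin scene [550.11 142.58   0.  ] 0.885
plain_pin both [550.27 142.36   0.  ] 0.874
33.0 [320.08821158 242.75885147 212.11312992]
```

View pics/end_s.png

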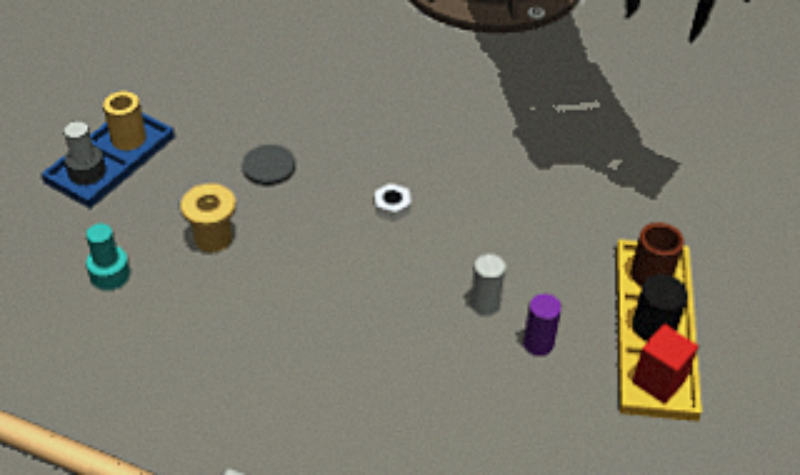

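View pics/end_t.png

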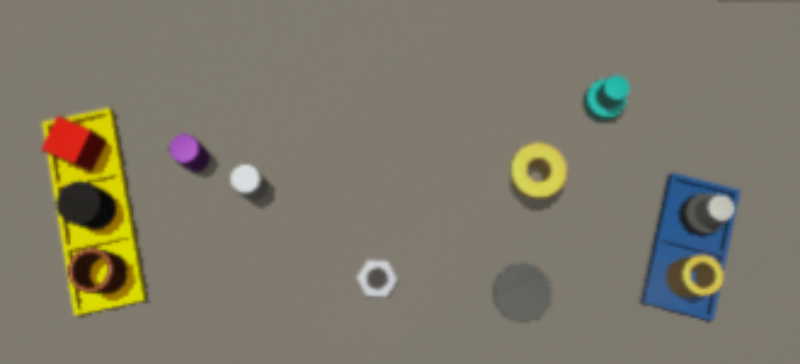

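Both views show all five parts upright in their own pockets, with the arm clear and the spares where they started. Handing in.

```bash
python3 -c "
from cell import env
print(env.job_done())"
```

```text
the job is handed in; nothing more can be done
None
```

Both kits are made up and the job was handed in after about 33 s of robot time; the hand-in gives no verdict.

- **Blue tray:** the plain brass bush and the stepped steel punch each stand in their own pocket.
- **Yellow tray:** the sleeve, the buffer and the red spacer each stand in their own pocket.
- **Left alone:** the flanged bush, the plain pin and both look-alikes were not touched.

**Last checks:** the final pictures from both cameras show all five parts upright, one per pocket, and the arm clear of everything. Refitting the two spares from both cameras put them within about 1 mm of where they started. The top camera alone put the flanged bush about 3 mm off, which fits a coarser outline rather than a shift.

**Small disagreements:**
- The spacer was gripped at about 40 mm against its nominal 38 mm, so it was probably a few degrees off square in the jaws. It still fits its pocket.
- The network missed the spacer in the top view at the start, so its position came from the scene camera only.

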